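# Find the full ball tin by its weight

## Task

Only the heaviest of the three closed tins in the wooden tray is full of bearing balls: working from the robot's left to its right, lift each tin straight up about 5 cm above its bay to feel its weight, and set it back standing in the same bay. Then finish while holding the heaviest up in the gripper, still and upright, its bottom at least 16 cm above the bench, the other two standing let go in their own bays (if the last tin is the heaviest, it may simply stay in the grip). Do not drop or tip any tin, and leave the brake lever, tyre lever and glass jar where they are.

Things in the scene. Friction and masses are not known exactly. Their poses are not given: they have to be found in the camera images.
- tray: low wooden tray fixed on the bench, 399 mm long (its y axis) and 137 mm wide (its x axis), with three open square bays in a row, each 125 mm by 125 mm inside; the rims and partitions are 6 mm thick and their tops 16 mm above the bench, the bay floors 6 mm above the bench. Origin at the centre of its underside; its y axis points to the robot's left (within 0.3 rad).
- bay_left (a point): centre of the floor of the bay at the robot's left end of the tray (+y of the tray, 131 mm from the middle one)
- bay_middle (a point): centre of the floor of the middle bay
- bay_right (a point): centre of the floor of the bay at the robot's right end of the tray (-y of the tray)
- tin_a_mid (a point): one of three identical closed round steel tins with slip lids, 57 mm in diameter, 70 mm tall, standing upright in a bay of the tray; this point is its centre, 35 mm above its underside, z along its axis. The tins look the same and differ only in weight (between 0.1 and 0.75 kg; the heaviest is at least 0.14 kg heavier than the next); the names say nothing of the weight or of the bay it stands in.
- tin_b_mid (a point): one of three identical closed round steel tins with slip lids, 57 mm in diameter, 70 mm tall, standing upright in a bay of the tray; this point is its centre, 35 mm above its underside, z along its axis. The tins look the same and differ only in weight (between 0.1 and 0.75 kg; the heaviest is at least 0.14 kg heavier than the next); the names say nothing of the weight or of the bay it stands in.
- tin_c_mid (a point): one of three identical closed round steel tins with slip lids, 57 mm in diameter, 70 mm tall, standing upright in a bay of the tray; this point is its centre, 35 mm above its underside, z along its axis. The tins look the same and differ only in weight (between 0.1 and 0.75 kg; the heaviest is at least 0.14 kg heavier than the next); the names say nothing of the weight or of the bay it stands in.
- brake_lever: bystander: loose aluminium brake lever lying on the bench beyond the tray, about 185 mm long and 20 mm high at most; origin at mid-length on its underside, x along it
- tyre_lever: bystander: loose yellow plastic tyre lever lying on the bench beyond the tray, 195 mm long, 17 mm wide, under 15 mm high; origin near mid-length on its underside, x along it
- jar: bystander: loose small glass jar with a twist cap standing on the bench at the robot's right of the tray, 56 mm in diameter, 75 mm tall; origin at the centre of its underside
- toolbox: bystander: closed blue toolbox with a snap latch at the robot's left, fixed, 370 mm along x, 190 mm along y, 195 mm tall with its handle; origin at the centre of its underside
Things that resemble listed ones, but are neither listed nor needed, are in the scene too. Leave any pink look-alike of the part that bears tin_a_mid alone. Leave any orange look-alike of the part that bears tin_b_mid alone.

How it is judged (in metres and radians):
On the way, in this order (a step that is already met when the one before it is completed fails the run):
1. the tin in the left bay is lifted in the gripper at least 30 mm clear of the bay floor, above its bay (centre within 62 mm of the bay's centre) (((height (world z) of tin_a_mid above 0.071 m and horizontal distance between tin_a_mid and bay_left below 0.062 m and contact force between tin_a and the fingers above 0.5 N) or (height (world z) of tin_b_mid above 0.071 m and horizontal distance between tin_b_mid and bay_left below 0.062 m and contact force between tin_b and the fingers above 0.5 N) or (height (world z) of tin_c_mid above 0.071 m and horizontal distance between tin_c_mid and bay_left below 0.062 m and contact force between tin_c and the fingers above 0.5 N))), for 0.2 s.
2. the tin in the middle bay is lifted in the gripper at least 30 mm clear of the bay floor, above its bay (centre within 62 mm of the bay's centre) (((height (world z) of tin_a_mid above 0.071 m and horizontal distance between tin_a_mid and bay_middle below 0.062 m and contact force between tin_a and the fingers above 0.5 N) or (height (world z) of tin_b_mid above 0.071 m and horizontal distance between tin_b_mid and bay_middle below 0.062 m and contact force between tin_b and the fingers above 0.5 N) or (height (world z) of tin_c_mid above 0.071 m and horizontal distance between tin_c_mid and bay_middle below 0.062 m and contact force between tin_c and the fingers above 0.5 N))), for 0.2 s.
3. the tin in the right bay is lifted in the gripper at least 30 mm clear of the bay floor, above its bay (centre within 62 mm of the bay's centre) (((height (world z) of tin_a_mid above 0.071 m and horizontal distance between tin_a_mid and bay_right below 0.062 m and contact force between tin_a and the fingers above 0.5 N) or (height (world z) of tin_b_mid above 0.071 m and horizontal distance between tin_b_mid and bay_right below 0.062 m and contact force between tin_b and the fingers above 0.5 N) or (height (world z) of tin_c_mid above 0.071 m and horizontal distance between tin_c_mid and bay_right below 0.062 m and contact force between tin_c and the fingers above 0.5 N))), for 0.2 s.
At the end, for the whole second after the job is handed in: the heaviest tin is held in the fingers, still, upright within 0.3 rad, its centre over 185 mm above the bench; the other two stand upright (0.1 rad) at rest on the floor of their own bays, within 75 mm of where they started, untouched, each weighing under 4.6 N (((height (world z) of tin_a_mid above 0.185 m and angle between tin_a_mid's own z axis and vertical below 0.3 rad and linear speed of tin_a below 0.05 m/s and contact force between tin_a and the fingers above 1 N and x of tin_b_mid in the frame of tray between -0.045 and 0.045 m and distance of each of tin_b_mid, tin_c_mid from where it was at the start of the episode below 0.075 m and height (world z) of each of tin_b_mid, tin_c_mid below 0.045 m and angle between each of tin_b_mid, tin_c_mid's own z axis and vertical below 0.1 rad and linear speed of each of tin_b, tin_c below 0.03 m/s and contact force between each of tin_b, tin_c and the arm below 0.2 N and contact force between each of tin_b, tin_c and the fingers below 0.2 N and contact force between tin_b and tray between 0.5 and 4.6 N and x of tin_c_mid in the frame of tray between -0.045 and 0.045 m and contact force between tin_c and tray between 0.5 and 4.6 N) or (height (world z) of tin_b_mid above 0.185 m and angle between tin_b_mid's own z axis and vertical below 0.3 rad and linear speed of tin_b below 0.05 m/s and contact force between tin_b and the fingers above 1 N and x of tin_a_mid in the frame of tray between -0.045 and 0.045 m and distance of each of tin_a_mid, tin_c_mid from where it was at the start of the episode below 0.075 m and height (world z) of each of tin_a_mid, tin_c_mid below 0.045 m and angle between each of tin_a_mid, tin_c_mid's own z axis and vertical below 0.1 rad and linear speed of each of tin_a, tin_c below 0.03 m/s and contact force between each of tin_a, tin_c and the arm below 0.2 N and contact force between each of tin_a, tin_c and the fingers below 0.2 N and contact force between tin_a and tray between 0.5 and 4.6 N and x of tin_c_mid in the frame of tray between -0.045 and 0.045 m and contact force between tin_c and tray between 0.5 and 4.6 N) or (height (world z) of tin_c_mid above 0.185 m and angle between tin_c_mid's own z axis and vertical below 0.3 rad and linear speed of tin_c below 0.05 m/s and contact force between tin_c and the fingers above 1 N and x of tin_a_mid in the frame of tray between -0.045 and 0.045 m and distance of each of tin_a_mid, tin_b_mid from where it was at the start of the episode below 0.075 m and height (world z) of each of tin_a_mid, tin_b_mid below 0.045 m and angle between each of tin_a_mid, tin_b_mid's own z axis and vertical below 0.1 rad and linear speed of each of tin_a, tin_b below 0.03 m/s and contact force between each of tin_a, tin_b and the arm below 0.2 N and contact force between each of tin_a, tin_b and the fingers below 0.2 N and contact force between tin_a and tray between 0.5 and 4.6 N and x of tin_b_mid in the frame of tray between -0.045 and 0.045 m and contact force between tin_b and tray between 0.5 and 4.6 N))); the arm keeps its last pose, push and grip.
It fails at once if a tin is tipped by more than 0.6 rad (angle between any of tin_a_mid, tin_b_mid, tin_c_mid's own z axis and vertical above 0.6 rad).
It fails at once if a tin is dropped (moves faster than 0.7 m/s without the fingers on it) ((linear speed of tin_a above 0.7 m/s and contact force between tin_a and the fingers below 0.1 N) or (linear speed of tin_b above 0.7 m/s and contact force between tin_b and the fingers below 0.1 N) or (linear speed of tin_c above 0.7 m/s and contact force between tin_c and the fingers below 0.1 N)).
It fails at once if the brake lever, tyre lever or jar is moved by more than 30 mm, or the jar tipped (distance of any of brake_lever, tyre_lever, jar from where it was at the start of the episode above 0.03 m or angle between jar's own z axis and vertical above 0.5 rad).
It also fails if it takes over 64 s, if anything falls off the work surface, if the arm or the gripper's body presses on something with over 40 N, if the wrist force passes 120 N, or if a joint passes its speed limit or range.

## Robot

A 6-joint arm with a two-finger parallel gripper is mounted at the origin on the work surface. World frame = base frame: x ahead of the robot, y to its left, z up, the work surface at z = 0. Lengths are in mm, angles in rad, forces in N, time in s.
With the tool pointing down it reaches from about 350 to 925 mm from the base axis. Payload 6.4 kg.
Tool frame: the origin (TCP) lies at the very end of the fingers, on their centre line; the grasp point (between the pads) lies 19 mm behind it; z points along the fingers, x is the direction in which the jaws open and shut, and the axes are right-handed (so a half turn about z gives the same grasp; the last joint's range is limited). The gripper opens to 94 mm and grips with 3 to 60 N. Pads are 16 mm wide; open, the fingers measure 119 mm over their backs; the gripper's body (75 mm by 177 mm) begins 78 mm behind the grasp point.
Start: joints at [-1.396, 0.245, 1.558, -0, 1.339, -0.174], TCP at [222.156, -610.869, 205.455] pointing down, gripper open.
Joint ranges: [-3.13, 3.13], [-1.02, 2.26], [0.13, 2.54], [-0.95, 4.09], [0.21, 2.88], [-2.74, 2.74]. Speed limits (rad/s): [2.57, 2.57, 3.14, 3.14, 3.14, 3.14].

## Interface

Orientations are given as a unit quaternion [w, x, y, z].
In Python, from plant import bot, eyes, workorder gives the robot as it stands.
- The arm moves only by the tool play_rows, never from a script. Its argument "steps" is a list that holds one entry, the list of rows, each a list of 7 numbers: the turn, a rotation vector about the world's x, y, z in degrees, then the shift along the world's x, y, z in mm, then the opening, from 0 (shut) to 1 (fully open). In form: [[[wx, wy, wz, x, y, z, fingers], ...]]. A call has 1 to 20 rows; each row shifts and turns the commanded pose from where the row before left it; what a row does not reach is not made up. A row lasts 1/10 s, in which the tool goes at most 50 mm and 8.59 degrees, less where a joint would pass 70% of its speed; a pose out of reach is approached as far as the arm can. A call with a gripper value outside its range is refused whole. The fingers move at their own pace and stop on an object; "newtons" is the grip in N (left out, the last holds). Time passes only in rows, so rows that do not move let the fingers close. It gives the time, the measured TCP pose, the force and the opening at its end, in the units of the state.
- bot.get_state(): the state, without advancing time (a new reading comes with each control period).
- eyes.snapshot(name): name is "scene" or "top" or "wrist"; returns (picture, depth): 420x560x3 uint8, red, green, blue; 420x560 float32, mm along the optical axis (not along the pixel's ray), 0 where there is no reading.
- eyes.camera_info(name): a dict with "fx", "fy", "cx", "cy" (pixels), "pose" (4x4, takes a point from camera to world coordinates); the wrist camera has in their place "T_tool_cam" (4x4, takes a point from camera to tool coordinates, whose origin is the TCP and whose axes are the tool frame's). Camera axes: x right, y down, z forward; pixel columns grow to the right and rows downward; lengths in mm; the calibration is good to about 2 mm. A picture is of the moment at which its call begins: read the wrist's pose just before it. camera_info takes no time and is no camera call.
- workorder.finish_job(): hands the job in, once; it reports no verdict.
The state is a dict: "clock": time; "q": joint angles; "joint_vel": joint speeds; "joint_efforts": joint torques, N m; "tcp_pos": TCP position; "eef_rot": TCP orientation; "contact_force": force on the tool from outside, world axes, zero at the start; "wrist_torque": the same for the moment, N m; "grip_width": finger opening in mm.
Only numpy, scipy, OpenCV 4.12 (cv2) and the standard library are available. Lean on these libraries where they do the work, as an engineer would, in place of code of your own. Each camera call takes 0.05 s, during which the arm holds its last target.

## Working session

There is one attempt and no reset: what is moved stays moved. The work goes in short steps, Python scripts to look and compute and a tool call to move; the robot and the scene stay as the last step left them, time stands still between calls to the robot, and variables do not carry over. Pictures are saved under pics/ and viewed, and the job is handed in when it is done.

Besides the shell and the picture viewer there is one more tool, called after "Request:" as name(argument=value, ...), one argument or row to a line, values as JSON. play_rows: Moves the arm, as the interface text tells. Its arguments: {"type":"object","properties":{"steps":{"type":"array"},"newtons":{"type":"number"}},"required":["steps"]}

```bash
mkdir -p pics; python3 - <<'E'
from plant import bot, eyes, workorder
import cv2
print(bot.get_state())
for n in ("scene","top"):
    p,d=eyes.snapshot(n); cv2.imwrite(f"pics/{n}0.png",p[:,:,::-1])
    print(n,eyes.camera_info(n))
E
```

```text
{'clock': 0.0, 'q': array([-1.39611378e+00,  2.45794078e-01,  1.55899522e+00,  1.29943083e-06,
        1.33869803e+00, -1.74090024e-01]), 'joint_vel': array([-0.00087929,  0.00222701, -0.00056216, -0.00053368,  0.00041275,
       -0.00044852]), 'joint_efforts': array([-1.62061751e-03, -4.15824115e+01, -3.14603233e+01,  6.84380997e-02,
        3.31770850e-02, -1.55216326e-04]), 'tcp_pos': array([ 222.04079861, -610.26528962,  204.36825825]), 'eef_rot': array([-6.70115221e-04,  8.19067472e-01, -5.73696417e-01, -6.69618133e-04]), 'contact_force': array([-0.05806814, -0.6973744 , -0.1539492 ]), 'wrist_torque': array([ 0.01095199, -0.01597054,  0.03173982]), 'grip_width': 94.01555983216143}
scene {'fx': 404.63052123623675, 'fy': 404.63052123623675, 'cx': 276.64347272407423, 'cy': 204.29106885380298, 'pose': array([[ 5.71861212e-02,  8.48199149e-01, -5.26581381e-01,
         1.22086062e+03],
       [ 9.98278496e-01, -4.16964953e-02,  4.12485971e-02,
         6.79604349e+00],
       [ 1.30304269e-02, -5.28033716e-01, -8.49123432e-01,
         1.09026389e+03],
       [ 0.00000000e+00,  0.00000000e+00,  0.00000000e+00,
         1.00000000e+00]])}
top {'fx': 496.51636888074114, 'fy': 496.51636888074114, 'cx': 283.107841171805, 'cy': 209.74366974332838, 'pose': array([[-4.92404439e-03, -9.84508590e-01,  1.75267196e-01,
         2.76785005e+02],
       [-9.99947513e-01,  6.42238422e-03,  7.98270593e-03,
         4.51575910e+01],
       [-8.98467584e-03, -1.75218690e-01, -9.84488540e-01,
         1.60664219e+03],
       [ 0.00000000e+00,  0.00000000e+00,  0.00000000e+00,
         1.00000000e+00]])}
```

View pics/top0.png

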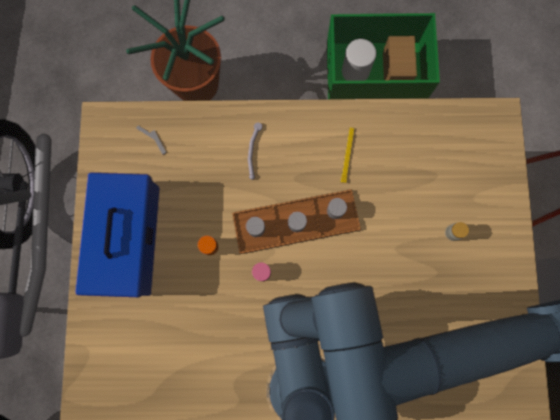

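View pics/scene0.png

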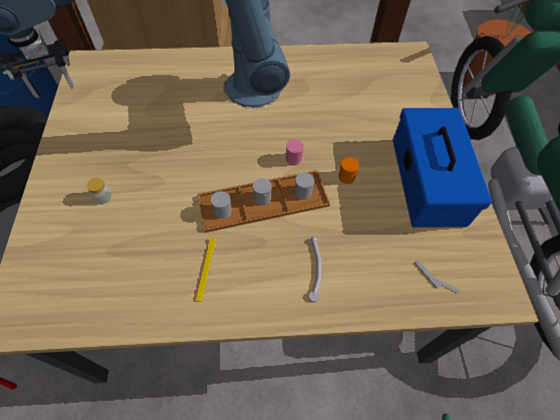

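The top view shows grey tins at (256,226), (297,221) and (337,207) in the tray. The orange look-alike is at (207,245), the pink one at (261,271) and the jar at (459,231). The levers lie beyond the tray.

```bash
cat > h.py <<'E'
from plant import bot, eyes, workorder
import numpy as np, cv2
def cloud(n):
    p,d=eyes.snapshot(n); c=eyes.camera_info(n)
    v,u=np.indices(d.shape)
    P=np.stack([(u-c['cx'])/c['fx']*d,(v-c['cy'])/c['fy']*d,d,np.ones_like(d)],-1)@c['pose'].T
    P=P[...,:3].copy(); P[d==0]=np.nan
    return p,P
def tins(n):
    p,P=cloud(n)
    m=((P[...,2]>66)&(P[...,2]<95)&(P[...,0]>300)&(P[...,0]<700)&(P[...,1]>-550)&(P[...,1]<350)).astype(np.uint8)
    k,l,s,c=cv2.connectedComponentsWithStats(m)
    for i in range(1,k):
        if s[i,4]<30: continue
        Q=P[l==i]
        (cx,cy),r=cv2.minEnclosingCircle(Q[:,:2].astype(np.float32))
        print(n,c[i].round(),s[i,4],'mean',Q.mean(0).round(1),'circ',round(cx,1),round(cy,1),round(r,1), p[l==i].mean(0).round())
    return p,P
E
python3 - <<'E'
from h import *
p,P=tins('top'); tins('scene')
hsv=cv2.cvtColor(p,cv2.COLOR_RGB2HSV)
z=P[...,2]
b=((z>9)&(z<30)&(P[...,0]>400)&(P[...,0]<660)&(np.abs(P[...,1])<300)).astype(np.uint8)
k,l,s,c=cv2.connectedComponentsWithStats(b)
# brown colour mask
m=cv2.inRange(hsv,(0,110,30),(16,255,190)); m[:180]=0;m[260:]=0;m[:,:225]=0;m[:,370:]=0
Q=P[(m>0)&(z<25)]
print(cv2.minAreaRect(Q[:,:2].astype(np.float32)),len(Q))
E
```

```text
top [337. 207.] 260 mean [ 558.1 -112.2   77.5] circ 558.1 -112.5 28.6 [129. 122. 120.]
top [297. 220.] 259 mean [515.2  13.4  77.4] circ 515.6 13.5 28.3 [130. 123. 121.]
top [255. 225.] 265 mean [499.9 144.9  77.2] circ 500.7 145.5 28.5 [129. 122. 120.]
top [460. 229.] 210 mean [ 484.3 -491.7   75.3] circ 485.2 -492.8 25.7 [152. 114.  53.]
top [207. 244.] 254 mean [443.1 295.   71.7] circ 443.6 295.4 28.7 [173.  82.  10.]
top [261. 271.] 257 mean [359.4 125.8  72.6] circ 359.0 126.3 28.3 [176.  96. 115.]
scene [294. 146.] 172 mean [366.1 127.   69.2] circ 364.9 126.9 29.4 [181. 104. 133.]
scene [350. 164.] 183 mean [449.6 296.3  69.2] circ 448.1 296.5 29.7 [183.  94.   1.]
scene [304. 180.] 246 mean [508.8 145.7  74.5] circ 505.9 147.5 30.5 [133. 132. 135.]
scene [ 95. 185.] 198 mean [ 492.5 -490.4   72.7] circ 490.7 -491.0 27.1 [159. 126.  50.]
scene [262. 186.] 250 mean [524.   14.2  74.5] circ 522.9 16.7 31.1 [134. 132. 136.]
scene [220. 200.] 269 mean [ 566.8 -111.1   74.8] circ 564.9 -111.8 29.4 [135. 133. 137.]
((532.0862426757812, 13.71673583984375), (474.08624267578125, 263.09893798828125), 89.62016296386719) 4748
```

Request:
play_rows(
  steps=[
    [[0,0,-0.6,14,38,0,1],[0,0,-0.6,14,38,0,1],[0,0,-0.6,14,38,0,1],[0,0,-0.6,14,38,0,1],[0,0,-0.6,14,38,0,1],[0,0,-0.6,14,38,0,1],[0,0,-0.6,14,38,0,1],[0,0,-0.6,14,38,0,1],[0,0,-0.6,14,38,0,1],[0,0,-0.6,14,38,0,1],[0,0,-0.6,14,38,0,1],[0,0,-0.6,14,38,0,1],[0,0,-0.6,14,38,0,1],[0,0,-0.6,14,38,0,1],[0,0,-0.6,14,38,0,1],[0,0,-0.6,14,38,0,1],[0,0,-0.6,14,38,0,1],[0,0,-0.6,14,38,0,1],[0,0,-0.6,14,38,0,1],[0,0,0,14,34,0,1]],
  ],
  newtons=40,
)

```text
clock: 2.2
tcp_pos: [502.3, 147.1, 205.4]
eef_rot: [-0.0, 0.758, -0.652, 0.0]
contact_force: [0.2, -0.9, 0.3]
grip_width: 94.1
```

Request:
play_rows(
  steps=[
    [[0,0,0,0,0,0,1],[0,0,0,0,0,0,1]],
  ],
)

```text
clock: 2.4
tcp_pos: [501.9, 145.5, 205.1]
eef_rot: [0.0, 0.759, -0.652, -0.0]
contact_force: [-0.2, -0.4, -1.4]
grip_width: 94.2
```

```bash
cat >> h.py <<'E'
from scipy.spatial.transform import Rotation as R
def wrist():
    s=bot.get_state(); c=eyes.camera_info('wrist'); p,d=eyes.snapshot('wrist')
    T=np.eye(4); q=s['eef_rot']; T[:3,:3]=R.from_quat([q[1],q[2],q[3],q[0]]).as_matrix(); T[:3,3]=s['tcp_pos']
    v,u=np.indices(d.shape)
    P=np.stack([(u-c['cx'])/c['fx']*d,(v-c['cy'])/c['fy']*d,d,np.ones_like(d)],-1)@(T@c['T_tool_cam']).T
    P=P[...,:3].copy(); P[d==0]=np.nan
    return s,p,P,T
def wt():
    s,p,P,T=wrist()
    m=((P[...,2]>69)&(P[...,2]<85)&(P[...,0]>400)).astype(np.uint8)
    k,l,st,c=cv2.connectedComponentsWithStats(m)
    for i in range(1,k):
        if st[i,4]<200: continue
        Q=P[l==i]; (cx,cy),r=cv2.minEnclosingCircle(Q[:,:2].astype(np.float32))
        print(c[i].round(),st[i,4],Q.mean(0).round(1),'circ',round(cx,1),round(cy,1),round(r,1),'dx,dy',np.round([cx-s['tcp_pos'][0],cy-s['tcp_pos'][1]],1))
    return s,p,P,T
E
python3 - <<'E'
from h import *
s,p,P,T=wt()
print(s['clock'],s['tcp_pos'],T[:3,:3].round(3),s['contact_force'],s['grip_width'])
cv2.imwrite('pics/w1.png',p[:,:,::-1])
E
```

```text
[535. 185.] 2391 [ 561.4 -105.3   76.1] circ 561.2 -109.6 29.3 dx,dy [  59.3 -255.1]
[284. 202.] 2237 [505.1 148.2  76.2] circ 503.8 148.1 28.5 dx,dy [2.  2.6]
[408. 206.] 2292 [520.   17.8  76.2] circ 519.1 16.3 28.8 dx,dy [  17.3 -129.2]
[141. 231.] 1823 [447.5 298.3  70.3] circ 447.1 298.4 28.7 dx,dy [-54.8 152.9]
2.4 [501.86914545 145.4993577  205.06513801] [[ 0.151 -0.989 -0.001]
 [-0.989 -0.151 -0.   ]
 [ 0.     0.001 -1.   ]] [-0.17265128 -0.35256474 -1.41108774] 94.19305424428111
```

View pics/w1.png

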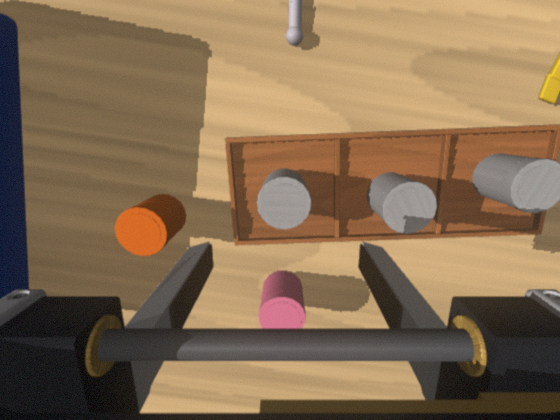

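The wrist image shows the left tin at (284,202), measured at about (503.5,147.5). The tray and its other tins are to the right.

Request:
play_rows(
  steps=[
    [[0,0,0,1.5,2,-30,1],[0,0,0,0,0,-40,1],[0,0,0,0,0,-40,1],[0,0,0,0,0,-30,1],[0,0,0,0,0,-20,1],[0,0,0,0,0,-12,1],[0,0,0,0,0,0,1],[0,0,0,0,0,0,1]],
  ],
)

```text
clock: 3.25
tcp_pos: [504.4, 146.7, 34.4]
eef_rot: [-0.001, 0.758, -0.653, 0.001]
contact_force: [0.8, -0.9, -0.6]
grip_width: 94.2
```

Request:
play_rows(
  steps=[
    [[0,0,0,0,0,0,0],[0,0,0,0,0,0,0],[0,0,0,0,0,0,0],[0,0,0,0,0,0,0],[0,0,0,0,0,0,0],[0,0,0,0,0,0,0],[0,0,0,0,0,0,0],[0,0,0,0,0,0,0]],
  ],
)

```text
clock: 4.05
tcp_pos: [503.7, 147.4, 33.6]
eef_rot: [-0.0, 0.758, -0.652, -0.0]
contact_force: [-0.4, 1.3, 2.3]
grip_width: 55.7
```

Request:
play_rows(
  steps=[
    [[0,0,0,0,0,3,0],[0,0,0,0,0,7,0],[0,0,0,0,0,10,0],[0,0,0,0,0,10,0],[0,0,0,0,0,10,0],[0,0,0,0,0,7,0],[0,0,0,0,0,3,0],[0,0,0,0,0,0,0],[0,0,0,0,0,0,0],[0,0,0,0,0,0,0],[0,0,0,0,0,0,0],[0,0,0,0,0,0,0]],
  ],
)

```text
clock: 5.25
tcp_pos: [503.5, 147.1, 83.1]
eef_rot: [0.0, 0.758, -0.652, -0.0]
contact_force: [-0.3, 0.3, -5.2]
grip_width: 55.9
```

```bash
cat >> h.py <<'E'
def weigh(n=8):
    F=[];J=[];M=[]
    for i in range(n):
        eyes.snapshot('top'); s=bot.get_state(); F.append(s['contact_force']);J.append(s['joint_efforts']);M.append(s['wrist_torque'])
    F=np.array(F); print(s['clock'],s['tcp_pos'].round(1),s['grip_width'].round(1),'F',F.mean(0).round(2),'sd',F.std(0).round(2),'J',np.mean(J,0).round(2),np.std(J,0).round(2))
E
python3 - <<'E'
from h import *
weigh(10)
s,p,P,T=wrist(); cv2.imwrite('pics/w2.png',p[:,:,::-1])
E
```

```text
Traceback (most recent call last):
  File "h.py", line 40, in weigh
    F=np.array(F); print(s['clock'],s['tcp_pos'].round(1),s['grip_width'].round(1),'F',F.mean(0).round(2),'sd',F.std(0).round(2),'J',np.mean(J,0).round(2),np.std(J,0).round(2))
                                                          ^^^^^^^^^^^^^^^^^^^^^
AttributeError: 'float' object has no attribute 'round'
```

```bash
sed -i "s/s\['grip_width'\].round(1)/round(s['grip_width'],1)/" h.py
python3 - <<'E'
from h import *
weigh(12)
s,p,P,T=wrist(); cv2.imwrite('pics/w2.png',p[:,:,::-1])
E
```

```text
6.35 [503.7 147.1  83.5] 55.3 F [ 0.18 -0.04 -5.5 ] sd [0.56 0.59 0.58] J [ 0.000e+00 -3.464e+01 -3.016e+01  2.000e-02 -7.000e-02 -0.000e+00] [0. 0. 0. 0. 0. 0.]
```

View pics/w2.png

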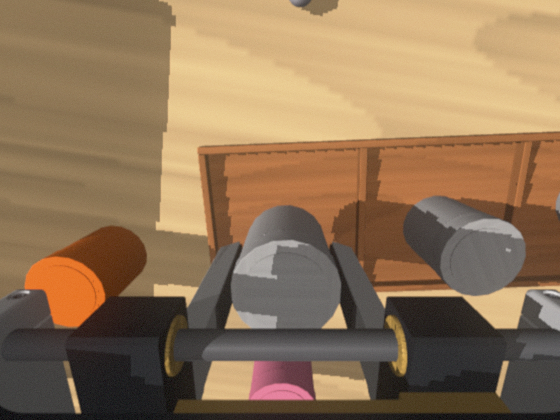

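The tin is upright between the fingers at (287,275) and weighs about 5.5 N. I'll put it back now.

Request:
play_rows(
  steps=[
    [[0,0,0,0,0,-5,0],[0,0,0,0,0,-10,0],[0,0,0,0,0,-12,0],[0,0,0,0,0,-10,0],[0,0,0,0,0,-6,0],[0,0,0,0,0,-4,0],[0,0,0,0,0,-2,0],[0,0,0,0,0,-1,0],[0,0,0,0,0,0,0],[0,0,0,0,0,0,0],[0,0,0,0,0,0,0]],
  ],
)

```text
clock: 7.5
tcp_pos: [503.9, 147.2, 33.8]
eef_rot: [-0.0, 0.758, -0.652, 0.0]
contact_force: [-0.2, 0.3, -5.0]
grip_width: 55.4
```

```bash
python3 - <<'E'
from h import *
weigh(4)
E
```

```text
7.7 [503.8 147.1  33.6] 55.4 F [-0.15 -0.02 -5.43] sd [0.42 0.13 0.3 ] J [-0.000e+00 -3.582e+01 -2.774e+01  1.000e-02 -7.000e-02  0.000e+00] [0.01 0.14 0.14 0.   0.01 0.  ]
```

Request:
play_rows(
  steps=[
    [[0,0,0,0,0,-0.7,0],[0,0,0,0,0,-0.5,0],[0,0,0,0,0,0,0],[0,0,0,0,0,0,0]],
  ],
)

```text
clock: 8.1
tcp_pos: [503.9, 147.1, 33.6]
eef_rot: [0.0, 0.758, -0.652, -0.0]
contact_force: [-5.3, -0.6, 6.0]
grip_width: 55.9
```

Request:
play_rows(
  steps=[
    [[0,0,0,0,0,0.7,0],[0,0,0,0,0,0,0.8],[0,0,0,0,0,0,1],[0,0,0,0,0,0,1],[0,0,0,0,0,0,1],[0,0,0,0,0,0,1],[0,0,0,0,0,0,1]],
  ],
)

```text
clock: 8.8
tcp_pos: [503.7, 147.1, 33.0]
eef_rot: [-0.0, 0.758, -0.652, 0.0]
contact_force: [0.4, 0.5, -0.5]
grip_width: 93.6
```

Request:
play_rows(
  steps=[
    [[0,0,0,0,0,10,1],[0,0,0,0,0,30,1],[0,0,0,0,0,40,1],[0,0,0,0,0,40,1],[0,0,0,4,-33,10,1],[0,0,0,4,-33,0,1],[0,0,0,4,-33,0,1],[0,0,0,3,-32,0,1],[0,0,0,0,0,0,1],[0,0,0,0,0,0,1],[0,0,0,0,0,0,1]],
  ],
)

```text
clock: 9.9
tcp_pos: [518.6, 17.0, 163.2]
eef_rot: [-0.0, 0.758, -0.652, -0.0]
contact_force: [0.6, -1.1, 0.3]
grip_width: 94.0
```

```bash
python3 - <<'E'
from h import *
weigh(6)
s,p,P,T=wt(); cv2.imwrite('pics/w3.png',p[:,:,::-1])
E
```

```text
10.2 [518.6  16.8 162.9] 94.1 F [ 0.15 -0.08 -0.08] sd [0.72 0.46 0.35] J [-1.400e-01 -2.940e+01 -3.025e+01  3.000e-02 -6.000e-02  0.000e+00] [0.15 0.01 0.03 0.   0.   0.  ]
[431. 191.] 3207 [ 562.4 -108.2   76.2] circ 561.5 -109.9 28.8 dx,dy [  42.9 -126.7]
[143. 210.] 3046 [505.9 146.2  76. ] circ 504.3 147.6 28.9 dx,dy [-14.2 130.8]
[286. 215.] 2899 [520.4  16.5  76.2] circ 518.8 16.3 28.7 dx,dy [ 0.3 -0.4]
[  6. 248.] 499 [446.  279.1  70. ] circ 446.0 285.5 24.7 dx,dy [-72.5 268.7]
```

View pics/w3.png

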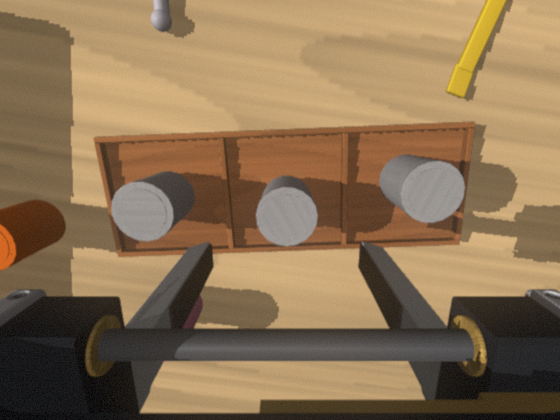

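All three tins stand in their bays. The left one is at (151,208), back at (504,147.6), and the middle one at (286,215) is directly under the tool. With no load the force reads about 0, so the left tin weighs 5.5 N.

Request:
play_rows(
  steps=[
    [[0,0,0,0,0,-30,1],[0,0,0,0,0,-40,1],[0,0,0,0,0,-30,1],[0,0,0,0,0,-20,1],[0,0,0,0,0,-10,1],[0,0,0,0,0,0,1],[0,0,0,0,0,0,0],[0,0,0,0,0,0,0],[0,0,0,0,0,0,0],[0,0,0,0,0,0,0],[0,0,0,0,0,0,0],[0,0,0,0,0,0,0],[0,0,0,0,0,0,0]],
  ],
)

```text
clock: 11.55
tcp_pos: [518.9, 16.0, 33.4]
eef_rot: [-0.0, 0.758, -0.652, 0.0]
contact_force: [-1.1, -0.2, 3.3]
grip_width: 55.8
```

Request:
play_rows(
  steps=[
    [[0,0,0,0,0,3,0],[0,0,0,0,0,7,0],[0,0,0,0,0,10,0],[0,0,0,0,0,10,0],[0,0,0,0,0,10,0],[0,0,0,0,0,7,0],[0,0,0,0,0,3,0],[0,0,0,0,0,0,0],[0,0,0,0,0,0,0],[0,0,0,0,0,0,0]],
  ],
)

```text
clock: 12.55
tcp_pos: [518.2, 16.2, 82.4]
eef_rot: [0.0, 0.758, -0.652, -0.0]
contact_force: [0.3, 0.0, -1.0]
grip_width: 55.5
```

```bash
python3 - <<'E'
from h import *
weigh(12)
E
```

```text
13.15 [518.7  16.1  83. ] 55.4 F [ 0.02 -0.04 -1.22] sd [0.41 0.48 0.54] J [ 0.000e+00 -3.184e+01 -2.805e+01  3.000e-02 -6.000e-02 -0.000e+00] [0.   0.04 0.02 0.   0.   0.  ]
```

The middle tin weighs about 1.2 N and is gripped, with the opening at 55.4 mm. I'll put it back.

Request:
play_rows(
  steps=[
    [[0,0,0,0,0,-5,0],[0,0,0,0,0,-10,0],[0,0,0,0,0,-12,0],[0,0,0,0,0,-10,0],[0,0,0,0,0,-6,0],[0,0,0,0,0,-4,0],[0,0,0,0,0,-2,0],[0,0,0,0,0,-0.7,0],[0,0,0,0,0,0,0],[0,0,0,0,0,0,0],[0,0,0,0,0,0,0]],
  ],
)

```text
clock: 14.25
tcp_pos: [518.9, 16.1, 33.5]
eef_rot: [-0.0, 0.758, -0.652, 0.0]
contact_force: [0.0, -0.8, -1.0]
grip_width: 55.8
```

```bash
python3 - <<'E'
from h import *
weigh(3)
E
```

```text
14.4 [518.7  16.1  33.4] 55.6 F [ 0.32 -0.02 -1.07] sd [0.68 0.19 0.21] J [-0.000e+00 -3.327e+01 -2.600e+01  3.000e-02 -7.000e-02  0.000e+00] [0.   0.01 0.   0.   0.   0.  ]
```

Request:
play_rows(
  steps=[
    [[0,0,0,0,0,-0.6,0],[0,0,0,0,0,0,0],[0,0,0,0,0,0,0]],
  ],
)

```text
clock: 14.7
tcp_pos: [518.8, 16.1, 33.4]
eef_rot: [0.0, 0.758, -0.652, -0.0]
contact_force: [-2.7, 1.0, 5.7]
grip_width: 55.3
```

Request:
play_rows(
  steps=[
    [[0,0,0,0,0,0.5,0],[0,0,0,0,0,0,0.8],[0,0,0,0,0,0,1],[0,0,0,0,0,0,1],[0,0,0,0,0,0,1],[0,0,0,0,0,0,1],[0,0,0,0,0,0,1],[0,0,0,0,0,10,1],[0,0,0,0,0,30,1],[0,0,0,0,0,40,1],[0,0,0,0,0,40,1],[0,0,0,10,-30,10,1],[0,0,0,11,-32,0,1],[0,0,0,11,-32,0,1],[0,0,0,10,-32,0,1],[0,0,0,0,0,0,1],[0,0,0,0,0,0,1],[0,0,0,0,0,0,1]],
  ],
)

```text
clock: 16.5
tcp_pos: [560.3, -109.0, 163.3]
eef_rot: [-0.0, 0.758, -0.652, -0.0]
contact_force: [0.1, 0.6, 1.3]
grip_width: 93.8
```

```bash
python3 - <<'E'
from h import *
weigh(6)
s,p,P,T=wt(); cv2.imwrite('pics/w4.png',p[:,:,::-1])
E
```

```text
16.8 [ 560.6 -109.3  163.2] 93.9 F [ 0.14 -0.12  0.02] sd [0.4  0.43 0.31] J [ -0.14 -34.56 -30.31   0.05  -0.06   0.  ] [0.15 0.06 0.06 0.   0.   0.  ]
[287. 215.] 2904 [ 563.  -109.7   76.2] circ 561.7 -109.9 28.6 dx,dy [ 1.2 -0.6]
[ 18. 234.] 2003 [506.2 136.1  75.5] circ 504.5 146.7 29.1 dx,dy [-56.1 256. ]
[148. 238.] 2829 [521.   15.2  75.9] circ 519.0 16.3 28.9 dx,dy [-41.5 125.6]
```

View pics/w4.png

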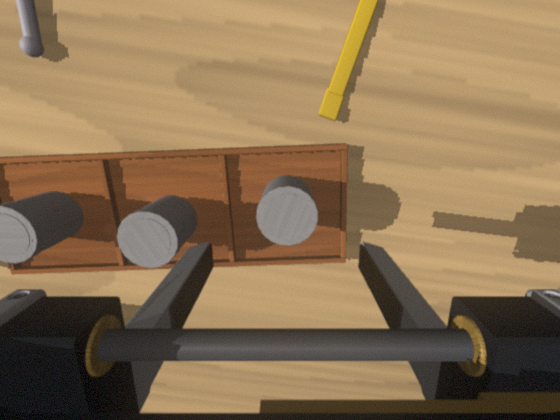

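The middle tin is standing at (150,237), and the right tin at (287,215) is under the tool.

Request:
play_rows(
  steps=[
    [[0,0,0,0.5,-0.5,-30,1],[0,0,0,0,0,-40,1],[0,0,0,0,0,-30,1],[0,0,0,0,0,-20,1],[0,0,0,0,0,-10,1],[0,0,0,0,0,0,1],[0,0,0,0,0,0,0],[0,0,0,0,0,0,0],[0,0,0,0,0,0,0],[0,0,0,0,0,0,0],[0,0,0,0,0,0,0],[0,0,0,0,0,0,0],[0,0,0,0,0,0,0]],
  ],
)

```text
clock: 18.15
tcp_pos: [561.4, -110.4, 33.6]
eef_rot: [-0.0, 0.758, -0.652, 0.0]
contact_force: [-1.3, 0.6, 2.8]
grip_width: 55.6
```

Request:
play_rows(
  steps=[
    [[0,0,0,0,0,3,0],[0,0,0,0,0,7,0],[0,0,0,0,0,10,0],[0,0,0,0,0,10,0],[0,0,0,0,0,10,0],[0,0,0,0,0,7,0],[0,0,0,0,0,3,0],[0,0,0,0,0,0,0],[0,0,0,0,0,0,0],[0,0,0,0,0,0,0]],
  ],
)

```text
clock: 19.15
tcp_pos: [560.7, -110.2, 82.6]
eef_rot: [0.0, 0.758, -0.652, -0.001]
contact_force: [0.7, 1.2, -2.8]
grip_width: 55.4
```

```bash
python3 - <<'E'
from h import *
weigh(12)
E
```

```text
19.75 [ 561.2 -110.4   83.2] 55.7 F [-0.08  0.11 -2.61] sd [0.42 0.42 0.48] J [  0.   -37.92 -29.09   0.05  -0.05  -0.  ] [0.   0.05 0.02 0.   0.   0.  ]
```

The right tin weighs 2.6 N, so the left tin (5.5 N) is the heaviest. I'll put this one back.

Request:
play_rows(
  steps=[
    [[0,0,0,0,0,-5,0],[0,0,0,0,0,-10,0],[0,0,0,0,0,-12,0],[0,0,0,0,0,-10,0],[0,0,0,0,0,-6,0],[0,0,0,0,0,-4,0],[0,0,0,0,0,-2,0],[0,0,0,0,0,-0.9,0],[0,0,0,0,0,0,0],[0,0,0,0,0,0,0],[0,0,0,0,0,0,0]],
  ],
)

```text
clock: 20.85
tcp_pos: [561.5, -110.5, 33.6]
eef_rot: [-0.0, 0.758, -0.652, 0.0]
contact_force: [0.7, 0.6, -2.2]
grip_width: 55.7
```

Request:
play_rows(
  steps=[
    [[0,0,0,0,0,-0.5,0],[0,0,0,0,0,0,0],[0,0,0,0,0,0,0]],
  ],
)

```text
clock: 21.15
tcp_pos: [561.5, -110.5, 33.5]
eef_rot: [-0.0, 0.758, -0.652, 0.0]
contact_force: [-3.2, 0.7, 5.9]
grip_width: 55.2
```

Next I'll release it, rise, and move to the left tin (dx −57.5, dy +257.5).

Request:
play_rows(
  steps=[
    [[0,0,0,0,0,0.5,0],[0,0,0,0,0,0,0.8],[0,0,0,0,0,0,1],[0,0,0,0,0,0,1],[0,0,0,0,0,0,1],[0,0,0,0,0,0,1],[0,0,0,0,0,0,1],[0,0,0,0,0,10,1],[0,0,0,0,0,30,1],[0,0,0,0,0,40,1],[0,0,0,0,0,40,1],[0,0,0,-4,18,10,1],[0,0,0,-8,36,0,1],[0,0,0,-8,36,0,1],[0,0,0,-8,36,0,1],[0,0,0,-8,36,0,1],[0,0,0,-8,36,0,1],[0,0,0,-8,36,0,1],[0,0,0,-5.5,23.5,0,1],[0,0,0,0,0,0,1]],
  ],
)

```text
clock: 23.15
tcp_pos: [502.0, 149.8, 162.7]
eef_rot: [0.0, 0.759, -0.651, -0.001]
contact_force: [0.0, 0.0, -0.5]
grip_width: 93.9
```

Request:
play_rows(
  steps=[
    [[0,0,0,0,0,0,1],[0,0,0,0,0,0,1]],
  ],
)

```text
clock: 23.35
tcp_pos: [503.6, 146.4, 163.1]
eef_rot: [0.0, 0.758, -0.653, -0.0]
contact_force: [-0.3, 0.3, 0.3]
grip_width: 93.9
```

```bash
python3 - <<'E'
from h import *
s,p,P,T=wt(); cv2.imwrite('pics/w5.png',p[:,:,::-1]); print(s['tcp_pos'])
E
```

```text
[551. 199.] 842 [555.9 -88.9  74.8] circ 557.4 -98.2 25.7 dx,dy [  53.8 -244.7]
[285. 215.] 2908 [505.5 147.7  76.2] circ 504.0 147.5 28.6 dx,dy [0.4 1. ]
[426. 220.] 2967 [520.   18.3  76.2] circ 518.8 17.0 28.7 dx,dy [  15.2 -129.4]
[122. 248.] 2324 [447.7 298.2  70.3] circ 446.9 298.4 28.7 dx,dy [-56.7 151.9]
[503.63814286 146.44076645 163.06778962]
```

View pics/w5.png

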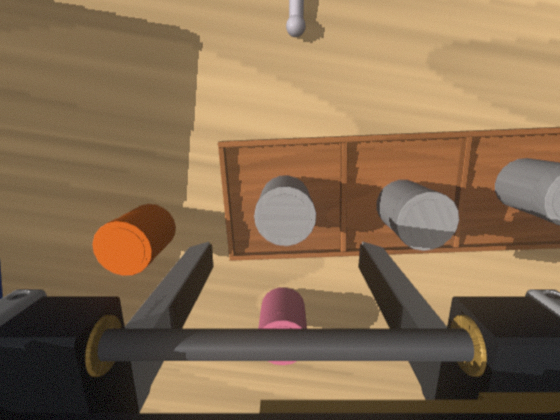

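The left tin at (285,212) is under the tool. I'll grip it and lift 190 mm.

Request:
play_rows(
  steps=[
    [[0,0,0,0,0.5,-30,1],[0,0,0,0,0,-40,1],[0,0,0,0,0,-30,1],[0,0,0,0,0,-20,1],[0,0,0,0,0,-10,1],[0,0,0,0,0,0,1],[0,0,0,0,0,0,0],[0,0,0,0,0,0,0],[0,0,0,0,0,0,0],[0,0,0,0,0,0,0],[0,0,0,0,0,0,0],[0,0,0,0,0,0,0],[0,0,0,0,0,0,0],[0,0,0,0,0,0,0]],
  ],
)

```text
clock: 24.8
tcp_pos: [504.0, 147.5, 33.7]
eef_rot: [-0.0, 0.758, -0.652, 0.0]
contact_force: [-1.0, -0.9, 5.0]
grip_width: 55.3
```

Request:
play_rows(
  steps=[
    [[0,0,0,0,0,3,0],[0,0,0,0,0,7,0],[0,0,0,0,0,15,0],[0,0,0,0,0,20,0],[0,0,0,0,0,20,0],[0,0,0,0,0,20,0],[0,0,0,0,0,20,0],[0,0,0,0,0,20,0],[0,0,0,0,0,20,0],[0,0,0,0,0,20,0],[0,0,0,0,0,15,0],[0,0,0,0,0,7,0],[0,0,0,0,0,3,0],[0,0,0,0,0,0,0],[0,0,0,0,0,0,0],[0,0,0,0,0,0,0],[0,0,0,0,0,0,0],[0,0,0,0,0,0,0]],
  ],
)

```text
clock: 26.6
tcp_pos: [503.5, 147.6, 222.8]
eef_rot: [0.0, 0.758, -0.652, -0.0]
contact_force: [0.6, -0.1, -5.5]
grip_width: 55.4
```

```bash
python3 - <<'E'
from h import *
weigh(10)
p,P=tins('top')
p,P=cloud('scene'); cv2.imwrite('pics/s5.png',p[:,:,::-1])
s,p,P,T=wrist(); cv2.imwrite('pics/w6.png',p[:,:,::-1])
E
```

```text
27.1 [503.7 147.6 223.3] 55.8 F [ 0.03 -0.07 -5.24] sd [0.4  0.38 0.38] J [-0.000e+00 -3.175e+01 -3.467e+01  2.000e-02 -7.000e-02  0.000e+00] [0.   0.02 0.02 0.   0.   0.  ]
top [337. 207.] 263 mean [ 558.2 -112.2   77.4] circ 558.5 -112.5 29.0 [125. 118. 116.]
top [297. 220.] 261 mean [515.1  13.5  77.1] circ 516.1 14.2 28.8 [117. 110. 109.]
top [460. 229.] 215 mean [ 484.  -491.2   75.6] circ 484.6 -491.8 24.8 [95. 72. 36.]
top [207. 244.] 248 mean [443.2 295.5  71.9] circ 443.7 295.8 28.9 [171.  81.  12.]
```

View pics/s5.png

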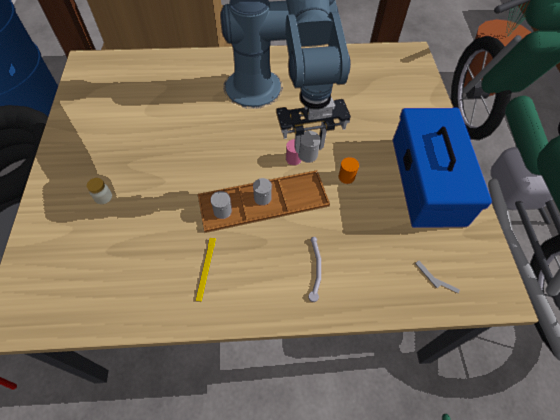

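View pics/w6.png

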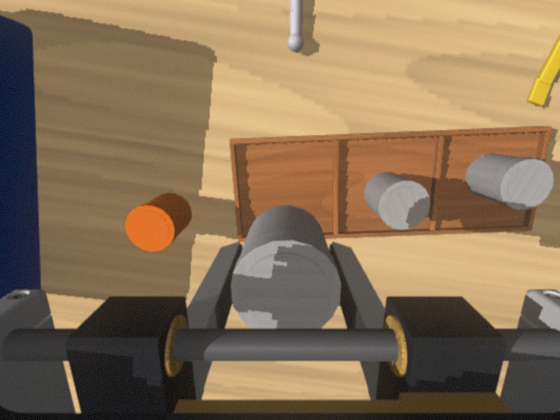

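The heaviest tin is held upright at scene (309,148), with its centre at z ≈ 230 mm. The other two stand unmoved at (262,186) and (220,200), and the levers and jar haven't moved.

```bash
python3 - <<'E'
from h import *
print(workorder.finish_job())
E
```

```text
the job is handed in; nothing more can be done
None
```

I lifted the tins in order from left to right, weighed each one and set it back in its own bay. The left tin was the heaviest, so I lifted it again and handed the job in while holding it up; no verdict was reported.

| Bay | Measured weight |
|---|---|
| Left | about 5.5 N (5.2 N when lifted again) |
| Middle | about 1.2 N |
| Right | about 2.6 N |

- **Held tin:** it hung upright in the grip (opening 55.8 mm), with its centre about 230 mm above the bench.
- **Other tins:** the middle and right tins stood within 1 mm of where they started.
- **Bystanders:** the jar was about 1 mm from its starting position by measurement. The two levers looked unmoved in the images, but I did not measure them.
- **Camera disagreement:** the cameras differed by 2 to 7 mm on the tins' positions, so I used the wrist camera to centre the grasps.
- **Setting down:** each tin was pressed into its bay floor with about 6 N before I let go.

The job finished at about 27 s of the 64 s allowed, and no check failed.

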